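# Seat the slide carrier on the scanner stage and lock it

## Robot

A 6-joint arm with a two-finger parallel gripper is mounted at the origin on a cart in front of the work surface, level with it; the furniture and walls round the work are solid. World frame = base frame: x ahead of the robot, y to its left, z up, the work surface at z = 0. Lengths are in m, angles in rad, forces in N, time in s.
With the tool pointing down it reaches from about 0.375 to 0.9 m from the base axis. Payload 3.1 kg.
Tool frame: the origin (TCP) lies on the centre line of the jaws, within the pads' length; the fingertips stand 11 mm ahead of it and the grasp point (between the pads) lies 8 mm behind it; x points along the fingers, y is the direction in which the jaws open and shut, and the axes are right-handed (so a half turn about x gives the same grasp; the last joint's range is limited). The gripper opens to 87 mm and grips with 3 to 60 N. Pads are 19 mm wide; open, the fingers measure 117 mm over their backs; the gripper's body (75 mm by 190 mm) begins 51 mm behind the grasp point.
Start: joints at [1.165, 0.527, 1.433, -0, 1.181, -0.178], TCP at [0.14, 0.609, 0.234] pointing down, gripper open.
Joint ranges: [-3.08, 3.08], [-0.75, 2.2], [0.22, 2.44], [-1.43, 4.57], [0, 2.65], [-2.85, 2.85]. Speed limits (rad/s): [2.79, 2.79, 3.14, 3.14, 3.14, 3.14].

## Interface

Orientations are given as a unit quaternion [x, y, z, w].
In Python, from rig import robot, camera, camera_info gives the robot as it stands.
- The arm moves only by the shell command python3 -m inch 'ROWS' [FORCE]. ROWS is JSON, a list that holds one entry, the list of rows, each a list of 5 numbers: the shift along the tool's x, y, z in cm, then the turn about the tool's x in rad, then the opening, from 0 (shut) to 1 (fully open). A call has 1 to 8 rows; each row shifts and turns the pose as measured when the row begins, along the tool's axes as they then stand; what a row does not reach is not made up. A row lasts 1/12 s, in which the tool goes at most 41.7 mm and 7.16 degrees, less where a joint would pass 70% of its speed; a pose out of reach is approached as far as the arm can. A call with a gripper value outside its range is refused whole. The fingers move at their own pace and stop on an object; FORCE is the grip in N (left out, the last holds). Time passes only in rows, so rows that do not move let the fingers close. It gives the time, the measured TCP pose, the force and the opening at its end, in the units of the state.
- robot.get_obs(): the state, without advancing time (a new reading comes with each control period).
- camera(name): name is "scene" or "top" or "wrist"; returns the picture (384x512x3 uint8, red, green, blue); there is no depth.
- camera_info(name): a dict with "camera_matrix" (3x3 intrinsics, pixels), "rvec" (rotation vector, rad) and "tvec" (3), from world to camera coordinates, as OpenCV has them. Camera axes: x right, y down, z forward; pixel columns grow to the right and rows downward; lengths in m; the calibration is good to about 2 mm. A picture is of the moment at which its call begins: read the wrist's pose just before it. camera_info takes no time and is no camera call; for the wrist camera it gives the pose at the moment of the call.
- robot.hand_in(): hands the job in, once; it reports no verdict.
The state is a dict: "time": time; "q": joint angles; "joint_velocities": joint speeds; "joint_torque": joint torques, N m; "position": TCP position; "tool_rot": TCP orientation; "ft_force": force on the tool from outside, world axes, zero at the start; "moment": the same for the moment, N m; "grip_width": finger opening in m.
Only numpy, scipy, OpenCV 4.12 (cv2) and the standard library are available. Lean on these libraries where they do the work, as an engineer would, in place of code of your own. Each camera call takes 0.05 s, during which the arm holds its last target. There are 200 camera calls.

## Task

Put the aluminium slide carrier back on the carriage of the scanner stage: settle its three ball feet gently, without forcing, into the cone, the groove and the flat seat until it sits fully home and level, red dot by red dot. Then swing the keeper with the red pin all the way over the carrier's front edge to lock it, let go, and leave the other things on the bench where they are.

Things in the scene. Friction and masses are not known exactly. Their poses are not given: they have to be found in the camera images.
- carrier: loose slide carrier, 0.4 kg: aluminium plate 104 (x) x 128 (y) x 8 mm with two glass slides on it and a black grip rib, standing on three 12 mm steel balls. Origin under the plate's centre, level with the balls' lowest points, z up; plate at z = 14 to 22 mm, slides and clips up to 25. Red dot on the corner at -x, -y. Seated, its frame agrees with the carriage frame (see mid_travel)
- grip (a point): on the carrier's grip rib, at carrier (9, 0, 50) mm, carrier's axes. The rib is 40 mm long along x, 16 mm thick along y and reaches from z = 22 to 63 mm in the carrier's frame
- foot_cone (a point): centre of the 12 mm ball foot by the red dot, which belongs in the cone; at carrier (-32, -40, 6) mm, carrier's axes
- foot_groove (a point): centre of the 12 mm ball foot that belongs in the V groove; at carrier (-32, 40, 6) mm, carrier's axes
- foot_flat (a point): centre of the 12 mm ball foot that belongs on the flat seat; at carrier (38, 0, 6) mm, carrier's axes
- stage: motorised slide scanner stage, fixed: grey base plate 160 x 236 x 12 mm, black motor at its -y end, two rails along y; origin on the bench, x away from the robot at yaw 0, z up. On the rails stands a dark carriage, up to 18 mm to either side of mid-travel along y. Its place is NOT measured: see or feel it. The lead screw holds it fast; it does not give when pushed
- mid_travel (a point): point of the stage, at stage (0, 0, 40) mm, stage's axes: where the carriage frame's origin would be at mid-travel; it truly lies up to 18 mm from here along +y or -y. In the carriage frame (stage's axes, mm): dark deck with its top at z = 0, x = -92 to 56, y = -84 to 84; steel flat seat in the deck at (38, 0); steel seat bar on the deck, see bar_mid_travel
- bar_mid_travel (a point): point of the stage, top of the seat bar's middle at mid-travel. Bar: carriage x = -50 to -14, y = -80 to 80, top z = 3.5 mm, plain but for a 90 degree cone, mouth 12 mm, at (-32, -40), marked by a red dot, and a 90 degree V groove, mouth 12 mm, along x = -32 from y = 6 to 80. Ball centres: z = 9.5 riding on the bar, 6 home in any seat, so the carrier drops 3.5 mm. Friction about 0.45
- keeper (a joint): steel swing arm on a post on the carriage, vertical axis at carriage (-75, 0), 45 x 13 x 7 mm, underside at z = 23.5, 1.5 mm over a seated plate; one standing proud is in its way. 0 rad: open, along -y; 1.571 (end stop): shut, along +x over the carrier's front edge; shuts counter-clockwise from above. Red upright pin, 12 mm thick, 36 mm from the axis, z = 30 to 57. Stays where left, 0.05 N m
- slide_box: white and blue cardboard box of slides, 56 x 82 x 34 mm, origin under its centre; leave it alone
- timer: white timer with three keys, 62 x 66 x 20 mm, origin under its centre; leave it alone
- tweezers: steel tweezers, 118 mm long along y, 8 mm high, origin under their middle; leave them alone
- petri_1: petri dish with pink medium, 59 mm wide, 13 mm high, origin under its centre; leave it alone

How it is judged:
By the outcome, as a careful person would: the job done as asked, in the order asked, and still so for the second after the job is handed in, with the robot touching nothing.
It also fails if it takes over 64 s, if anything falls off the work surface, if the arm or the gripper's body presses on something with over 40 N, if the wrist force passes 120 N, or if a joint passes its speed limit or range.

## Working session

There is one attempt and no reset: what is moved stays moved. The work goes in short steps, Python scripts to look and compute and a shell command to move; the robot and the scene stay as the last step left them, time stands still between calls to the robot, and variables do not carry over. Pictures are saved under pics/ and viewed, about 8 in all and at most 12, crops included, and the job is handed in when it is done.

```bash
mkdir -p pics; ls
python3 - <<'E'
from rig import robot,camera,camera_info
import cv2
o=robot.get_obs();print({k:o[k] for k in('time','position','tool_rot','ft_force','grip_width')})
for n in('scene','top'):
    cv2.imwrite(f'pics/{n}0.png',cv2.resize(camera(n)[:,:,::-1],(800,600),interpolation=cv2.INTER_CUBIC))
    i=camera_info(n);print(n,i)
E
```

```text
pics
{'time': 0.0, 'position': array([0.14024014, 0.60834273, 0.23257461]), 'tool_rot': array([ 0.07928986,  0.70277734, -0.08073905,  0.702352  ]), 'ft_force': array([-0.23513234,  0.08487941, -0.67475403]), 'grip_width': 0.08714266456922772}
scene {'camera_matrix': array([[372.47889657,   0.        , 248.6416886 ],
       [  0.        , 372.47889657, 195.80389498],
       [  0.        ,   0.        ,   1.        ]]), 'rvec': array([ 1.99748168, -1.18111989,  0.57862523]), 'tvec': array([-0.08824224,  0.44320171,  0.53473393])}
top {'camera_matrix': array([[371.23848602,   0.        , 255.36300035],
       [  0.        , 371.23848602, 195.15313574],
       [  0.        ,   0.        ,   1.        ]]), 'rvec': array([ 2.18187409, -2.18166983,  0.14977843]), 'tvec': array([0.20312356, 0.5833727 , 0.87207267])}
```

View pics/top0.png

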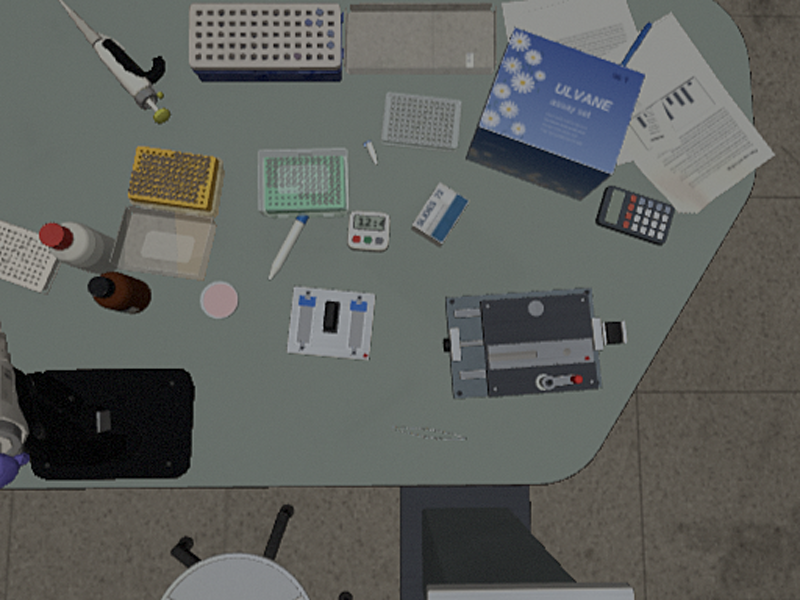

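View pics/scene0.png

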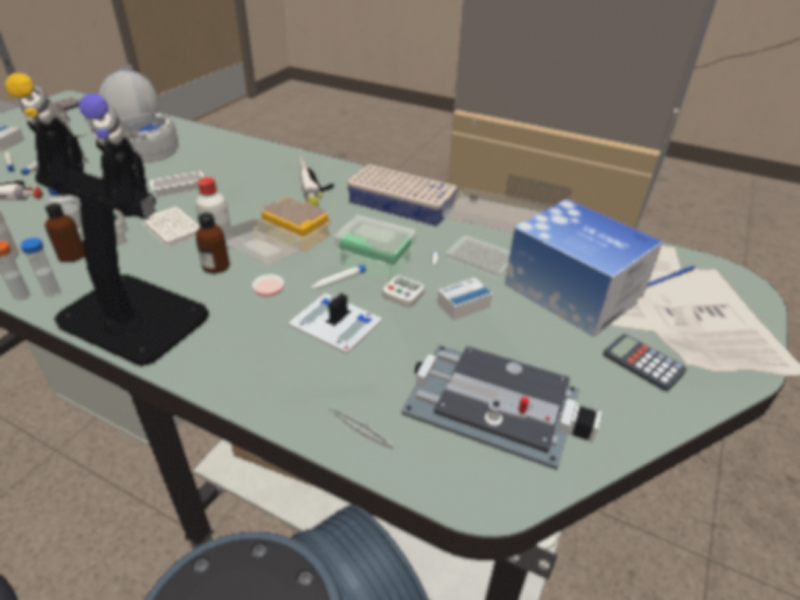

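The top picture shows the carrier at about (332,323) and its red dot at (366,355). The stage is around (520,345), with the keeper post at (543,381), the pin at (577,380) and the cone's red dot at (587,357). Next I'll enlarge both.

```bash
cat > h.py <<'E'
import numpy as np,cv2
from rig import robot,camera,camera_info
def ray(n,uv,z,info=None):
    i=info or camera_info(n);R=cv2.Rodrigues(i['rvec'])[0];t=np.ravel(i['tvec'])
    c=-R.T@t;d=R.T@np.linalg.solve(i['camera_matrix'],[uv[0],uv[1],1])
    return c+d*(z-c[2])/d[2]
def proj(n,p,info=None):
    i=info or camera_info(n)
    return cv2.projectPoints(np.array(p,float).reshape(-1,1,3),i['rvec'],np.ravel(i['tvec']),i['camera_matrix'],None)[0][:,0]
E
python3 - <<'E'
from h import *
im=np.mean([camera('top').astype(float) for _ in range(4)],axis=0).astype('uint8')[:,:,::-1]
a=cv2.resize(im[175:240,175:250],None,fx=7,fy=7,interpolation=cv2.INTER_CUBIC)
b=cv2.resize(im[175:265,275:405],None,fx=6,fy=6,interpolation=cv2.INTER_CUBIC)
cv2.imwrite('pics/b.png',b)
cv2.imwrite('pics/a.png',a)
i=camera_info('top');R=cv2.Rodrigues(i['rvec'])[0];print(-R.T@i['tvec'])
s=.64
for nm,uv,z in[('carrier dot',(366,355),.022),('rib',(332,317),.063),('post',(543,381),.064),('pin',(577,380),.097),('conedot',(587,357),.0435)]:print(nm,ray('top',np.array(uv)*s,z))
E
```

```text
[0.48844733 0.23142679 0.92192975]
carrier dot [0.50611726 0.254106   0.022     ]
rib [0.56144565 0.30361485 0.063     ]
post [ 0.46672214 -0.00858468  0.064     ]
pin [ 0.46885661 -0.04824679  0.097     ]
conedot [ 0.50233585 -0.0829793   0.0435    ]
```

View pics/a.png

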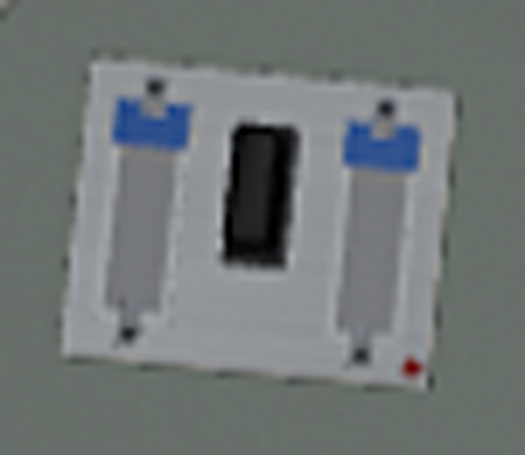

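View pics/b.png

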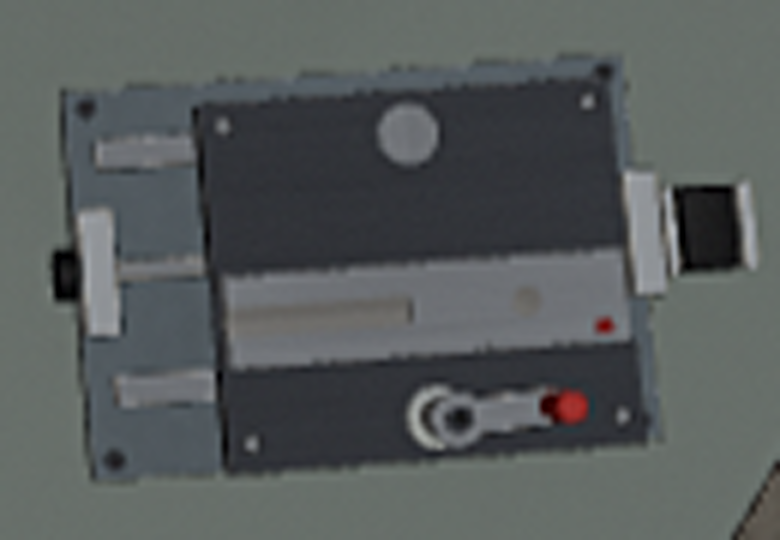

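```bash
cat > fit.py <<'E'
from h import *
from scipy.optimize import least_squares
def fit(n,uv,body,z0,info=None):
    uv=np.array(uv,float);B=np.array(body)/1000
    def f(p):
        c,s=np.cos(p[2]),np.sin(p[2])
        P=np.c_[p[0]+c*B[:,0]-s*B[:,1],p[1]+s*B[:,0]+c*B[:,1],B[:,2]+z0]
        return (proj(n,P,info)-uv).ravel()
    r=least_squares(f,[.55,.1,0],loss='soft_l1');return r.x,f(r.x).reshape(-1,2)
E
python3 - <<'E'
from fit import *
A=np.array([(92,62),(455,92),(430,386),(64,355)],float);A=(A+.5)/7-.5+175
x,r=fit('top',A,[(52,64,22),(52,-64,22),(-52,-64,22),(-52,64,22)],0)
print('carrier',x,np.degrees(x[2]),r.round(2).tolist())
B=np.array([(197,105),(607,80),(648,440),(226,472),(224,276),(621,250),(634,340),(232,368),(527,300),(408,134)],float);B=(B+.5)/6-.5+[275,175]
x,r=fit('top',B,[(56,84,0),(56,-84,0),(-92,-84,0),(-92,84,0),(-14,80,3.5),(-14,-80,3.5),(-50,-80,3.5),(-50,80,3.5),(-32,-40,3.5),(38,0,0)],.04)
print('carriage',x,np.degrees(x[2]),r.round(2).tolist())
o=robot.get_obs();print(o['position'],o['tool_rot'],o['time'])
i=camera_info('wrist');R=cv2.Rodrigues(i['rvec'])[0];print('wristcam',-R.T@i['tvec'],R[2],i['camera_matrix'][0])
from scipy.spatial.transform import Rotation as Ro
print(Ro.from_quat(o['tool_rot']).as_matrix().round(3))
E
```

```text
carrier [ 0.55637747  0.30860587 -0.08158412] -4.67442568885845 [[-0.21, -0.44], [0.39, -0.34], [0.32, 0.31], [-0.52, 0.44]]
carriage [ 0.54043824 -0.00913865  0.06826011] 3.911016371862822 [[-0.04, -0.37], [0.46, -0.76], [0.05, 0.81], [0.41, 0.57], [-0.13, 0.07], [0.02, -0.2], [-0.58, -0.11], [-0.17, -0.05], [-0.06, 0.16], [0.04, -0.08]]
[0.14044915 0.60877401 0.23321167] [ 0.07979265  0.70263583 -0.08027289  0.70249006] 0.3
wristcam [0.0625039  0.62822403 0.38432667] [ 0.28573941 -0.06664448 -0.95598719] [324.56652874   0.         253.01299531]
[[-0.     0.225  0.974]
 [-0.001  0.974 -0.225]
 [-1.    -0.001 -0.   ]]
```

```bash
cat > go.py <<'E'
import sys
from h import *
from scipy.spatial.transform import Rotation as Ro
def go(x,y,z,yaw):
    o=robot.get_obs();M=Ro.from_quat(o['tool_rot']).as_matrix();p=np.array(o['position'])
    psi=np.arctan2(M[1,2],M[0,2]);d=np.array([x,y,z])-p
    print('t%.2f p%s psi %.2f F%s M%s w%.4f'%(o['time'],(p*1000).round(1),np.degrees(psi),o['ft_force'].round(1),o['moment'].round(2),o['grip_width']),'tilt',M[2].round(4))
    print('cm tool',(M.T@d*100).round(2),'turn',round(-(yaw-psi),4))
if len(sys.argv)>4: go(*map(float,sys.argv[1:4]),np.radians(float(sys.argv[4])))
E
python3 -m inch '[[[0,-2.9,0.5,-0.0725,1],[0,-2.9,0.4,-0.0725,1],[0,-3.6,0.3,0,1],[0,-3.6,0.3,0,1],[0,-3.6,0.3,0,1],[0,-3.6,0.3,0,1]]]'; python3 go.py .5653 .3079 .15 -4.67
```

```text
time: 0.8
position: [0.1408, 0.4068, 0.2312]
tool_rot: [0.028, 0.705, -0.021, 0.708]
ft_force: [0.6, -0.7, 0.2]
grip_width: 0.0866
t0.80 p[140.8 406.8 231.2] psi -3.96 F[ 0.6 -0.7  0.2] M[-0.04  0.01  0.08] w0.0866 tilt [-0.9999  0.01    0.0034]
cm tool [ 8.2  -7.02 43.01] turn 0.0124
```

```bash
python3 -m inch '[[[0,-0.7,3.9,0.012,1],[0,-0.7,3.9,0,1],[0,-0.7,3.9,0,1],[0,-0.6,3.9,0,1],[0.5,-0.6,3.9,0,1],[1,-0.6,3.9,0,1],[1,-0.6,3.9,0,1],[1,-0.6,3.9,0,1]]]'; python3 go.py .5653 .3079 .15 -4.67
```

```text
time: 1.47
position: [0.4428, 0.3157, 0.195]
tool_rot: [0.026, 0.708, -0.026, 0.705]
ft_force: [-0.3, 0.8, 0.4]
grip_width: 0.087
t1.47 p[442.8 315.7 195. ] psi -4.25 F[-0.3  0.8  0.4] M[ 0.05  0.05 -0.02] w0.0870 tilt [-1.     -0.001  -0.0042]
cm tool [ 4.45  0.13 12.3 ] turn 0.0074
```

```bash
python3 -m inch '[[[1,-0.5,3.6,0,1],[1,-0.5,3,0,1],[1,-0.5,2.5,0,1],[0.6,-0.3,1,0,1],[0,0,0,0,1]]]'; python3 go.py .5653 .3079 .15 -4.67
python3 - <<'E'
from h import *
i=camera_info('wrist');im=np.mean([camera('wrist').astype(float) for _ in range(3)],axis=0).astype('uint8')
cv2.imwrite('pics/w1.png',cv2.resize(im[:,:,::-1],(800,600),interpolation=cv2.INTER_CUBIC))
import pickle;pickle.dump(i,open('w1.pkl','wb'))
E
```

```text
time: 1.88
position: [0.5562, 0.2847, 0.1549]
tool_rot: [0.029, 0.706, -0.029, 0.707]
ft_force: [-0.8, 0.1, -1.1]
grip_width: 0.087
t1.88 p[556.2 284.7 154.9] psi -4.73 F[-0.8  0.1 -1.1] M[ 0.02  0.03 -0.02] w0.0870 tilt [-1.0e+00  3.0e-04  1.6e-03]
cm tool [0.49 2.38 0.72] turn -0.001
```

View pics/w1.png

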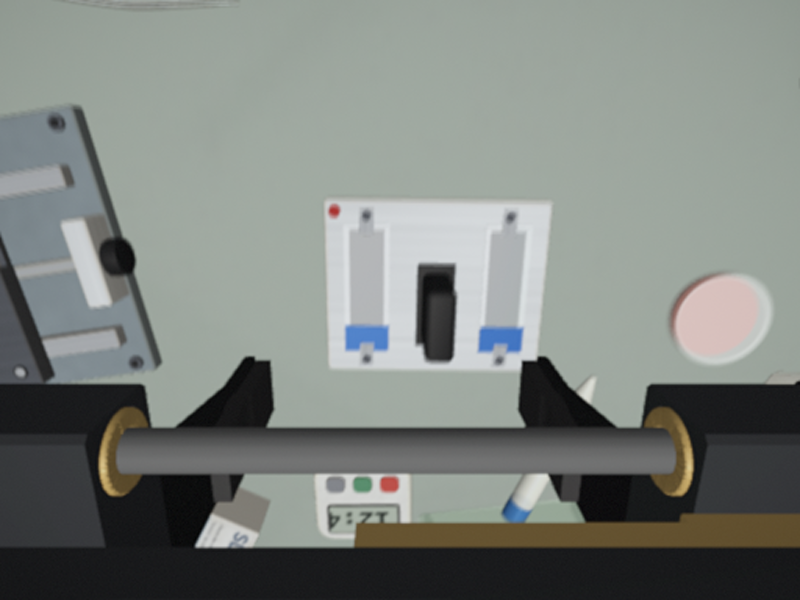

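The carrier is in clear view, with plate corners at (325,198), (552,202), (540,370) and (330,369), and the rib around (438,315). Its long edges look parallel to the jaws' axis.

Run:
```python
from fit import *
import pickle
i=pickle.load(open('w1.pkl','rb'))
A=(np.array([(325,198),(552,202),(540,370),(330,369)],float)+.5)/1.5625-.5
x,r=fit('wrist',A,[(-52,-64,22),(-52,64,22),(52,64,22),(52,-64,22)],0,i)
print('carrier',x,np.degrees(x[2]),r.round(2).tolist())
c,s=np.cos(x[2]),np.sin(x[2])
print('grip',x[0]+.009*c,x[1]+.009*s)
T=[(x[0]+c*a-s*b,x[1]+s*a+c*b,.063) for a,b in[(-11,-8),(-11,8),(29,8),(29,-8)] for a,b in[(a/1e3,b/1e3)]]
print('rib top predicted in 800px',((proj('w',T,i)+.5)*1.5625).round())
```

```text
carrier [ 0.55870772  0.31010163 -0.08966695] -5.137537621599598 [[-0.57, -0.17], [2.62, -1.72], [-0.58, 1.0], [0.02, 0.84]]
grip 0.5676715589078926 0.3092957051787644
rib top predicted in 800px [[429. 291.]
 [461. 291.]
 [458. 365.]
 [427. 365.]]
```

```bash
python3 -m inch '[[[2.5,2.45,0.85,0,1],[3,0,0,0,1],[0,0,0,0,1]]]'; python3 go.py .5665 .3086 .042 -4.9
```

```text
time: 2.28
position: [0.5598, 0.3136, 0.1054]
tool_rot: [0.028, 0.705, -0.026, 0.708]
ft_force: [-1.2, -1.1, -0.6]
grip_width: 0.0872
t2.28 p[559.8 313.6 105.4] psi -4.36 F[-1.2 -1.1 -0.6] M[-0.01  0.11 -0.  ] w0.0872 tilt [-1.      0.0029  0.0037]
cm tool [ 6.34 -0.47  0.69] turn 0.0094
```

```bash
python3 -m inch '[[[2,-0.45,0.7,0.009,1],[2,0,0,0,1],[0,0,0,0,1]]]'; python3 go.py .5665 .3086 .042 -4.9
```

```text
time: 2.53
position: [0.5626, 0.3126, 0.0695]
tool_rot: [0.029, 0.705, -0.026, 0.708]
ft_force: [-0.6, 0.5, -1.1]
grip_width: 0.0872
t2.53 p[562.6 312.6  69.5] psi -4.53 F[-0.6  0.5 -1.1] M[-0.01  0.08  0.06] w0.0872 tilt [-1.      0.0044  0.0045]
cm tool [ 2.75 -0.38  0.41] turn 0.0065
```

```bash
python3 -m inch '[[[1.5,-0.45,0.5,0.006,1],[0.8,-0.2,0.2,0,1],[0.5,0,0,0,1],[0,0,0,0,1]]]'; python3 go.py .5665 .3086 .042 -4.9
```

```text
time: 2.87
position: [0.5691, 0.3073, 0.0455]
tool_rot: [0.031, 0.703, -0.027, 0.71]
ft_force: [-1.0, -0.8, 0.1]
grip_width: 0.0872
t2.87 p[569.1 307.3  45.5] psi -4.71 F[-1.  -0.8  0.1] M[ 0.05  0.06 -0.  ] w0.0872 tilt [-0.9999  0.0065  0.0088]
cm tool [ 0.34  0.11 -0.27] turn 0.0033
```

```bash
python3 -m inch '[[[0.35,0.1,-0.3,0.003,1],[0,0,0,0,0],[0,0,0,0,0],[0,0,0,0,0],[0,0,0,0,0],[0,0,0,0,0]]]' 25; python3 go.py .5665 .3086 .042 -4.9
```

```text
time: 3.37
position: [0.5672, 0.309, 0.0441]
tool_rot: [0.033, 0.702, -0.028, 0.711]
ft_force: [-0.1, 0.5, -0.4]
grip_width: 0.0615
t3.37 p[567.2 309.   44.1] psi -4.93 F[-0.1  0.5 -0.4] M[-0.03 -0.02  0.  ] w0.0615 tilt [-0.9999  0.0082  0.0122]
cm tool [ 0.21 -0.05 -0.07] turn -0.0005
```

```bash
python3 -m inch '[[[0,0,0,0,0],[0,0,0,0,0],[0,0,0,0,0],[0,0,0,0,0],[0,0,0,0,0],[0,0,0,0,0],[0,0,0,0,0],[0,0,0,0,0]]]' 25; python3 go.py .5665 .3086 .042 -4.9;python3 -m inch '[[[0,0,0,0,0],[0,0,0,0,0],[0,0,0,0,0],[0,0,0,0,0]]]' 25; python3 go.py .5665 .3086 .042 -4.9
```

```text
time: 4.03
position: [0.5678, 0.3089, 0.0446]
tool_rot: [0.033, 0.702, -0.028, 0.711]
ft_force: [-0.0, 1.8, 1.0]
grip_width: 0.016
t4.03 p[567.8 308.9  44.6] psi -4.92 F[-0.   1.8  1. ] M[0.05 0.05 0.01] w0.0160 tilt [-0.9999  0.0082  0.0133]
cm tool [ 0.26 -0.04 -0.13] turn -0.0004
time: 4.37
position: [0.5678, 0.3089, 0.0446]
tool_rot: [0.033, 0.702, -0.028, 0.711]
ft_force: [0.4, -0.3, -0.2]
grip_width: 0.0157
t4.37 p[567.8 308.9  44.6] psi -4.95 F[ 0.4 -0.3 -0.2] M[-0.04  0.01 -0.04] w0.0157 tilt [-0.9999  0.0083  0.0132]
cm tool [ 0.26 -0.04 -0.13] turn -0.0008
```

```bash
python3 -m inch '[[[-2.5,0,0,0,0],[-3,0,0,0,0],[-2.5,-1,0,0,0],[0,-3,0.1,-0.05,0],[0,-3.2,0,-0.05,0],[0,-3.2,-0.1,-0.05,0],[0,-3.2,-0.3,0,0],[0,-3,-0.3,0,0]]]'; python3 go.py .5517 -.0077 .12 3.9
```

```text
time: 5.03
position: [0.5567, 0.1434, 0.121]
tool_rot: [-0.027, 0.704, 0.032, 0.709]
ft_force: [0.2, -0.1, -2.8]
grip_width: 0.016
t5.03 p[556.7 143.4 121. ] psi 4.80 F[ 0.2 -0.1 -2.8] M[ 0.04 -0.06  0.01] w0.0160 tilt [-1.      0.0071  0.0062]
cm tool [ -0.02 -15.02  -1.76] turn 0.0157
```

```bash
python3 -m inch '[[[0,-3.2,-0.4,0.015,0],[0,-3.2,-0.4,0,0],[0,-3.2,-0.4,0,0],[0,-2.8,-0.3,0,0],[0,-1.5,-0.2,0,0],[0,0,0,0,0]]]'; python3 go.py .5517 -.0077 .12 3.9
```

```text
time: 5.53
position: [0.5454, -0.008, 0.1165]
tool_rot: [-0.02, 0.707, 0.025, 0.706]
ft_force: [0.7, 1.0, -3.7]
grip_width: 0.0163
t5.53 p[545.4  -8.  116.5] psi 3.67 F[ 0.7  1.  -3.7] M[ 0.05 -0.03 -0.04] w0.0163 tilt [-1.e+00  7.e-03 -9.e-04]
cm tool [-0.36 -0.01  0.63] turn -0.0041
```

```bash
python3 -m inch '[[[1,0,0.65,-0.004,0],[1,0,0.2,0,0],[0,0,0,0,0]]]'; python3 go.py .5517 -.0077 .095 3.9
python3 - <<'E'
from h import *
import pickle
i=camera_info('wrist');im=np.mean([camera('wrist').astype(float) for _ in range(3)],axis=0).astype('uint8')
cv2.imwrite('pics/w2.png',cv2.resize(im[:,:,::-1],(800,600),interpolation=cv2.INTER_CUBIC))
pickle.dump(i,open('w2.pkl','wb'))
E
python3 go.py .5517 -.0077 .095 3.9
```

```text
time: 5.78
position: [0.5538, -0.0071, 0.094]
tool_rot: [-0.02, 0.708, 0.026, 0.706]
ft_force: [0.4, 0.2, -4.0]
grip_width: 0.0158
t5.78 p[553.8  -7.1  94. ] psi 3.75 F[ 0.4  0.2 -4. ] M[0.05 0.02 0.01] w0.0158 tilt [-1.      0.0085 -0.0019]
cm tool [-0.1  -0.04 -0.22] turn -0.0026
t5.93 p[554.3  -6.9  95.6] psi 3.82 F[-0.5  0.2 -3.1] M[ 0.01 -0.03 -0.  ] w0.0158 tilt [-1.0e+00  7.7e-03 -1.0e-04]
cm tool [ 0.06 -0.06 -0.26] turn -0.0015
```

View pics/w2.png

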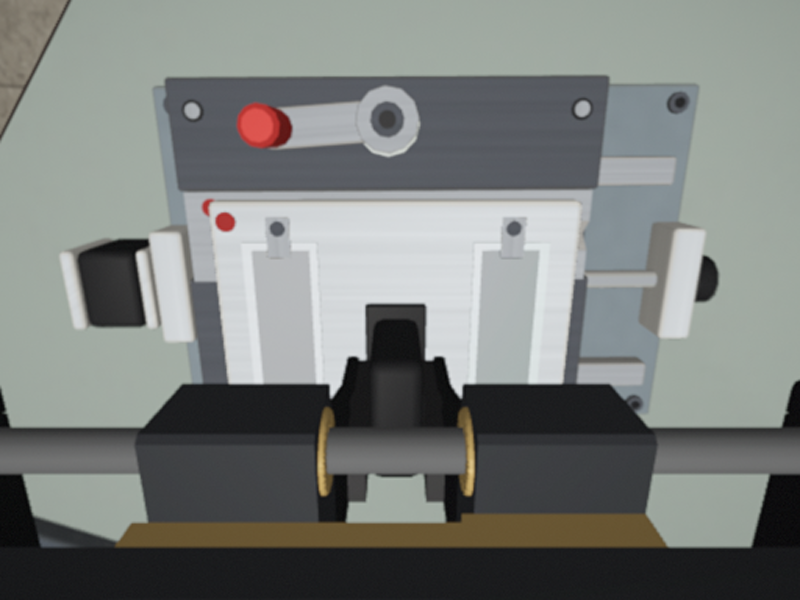

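The carriage and the held carrier are both visible. The carrier is yaw-aligned and its red dot (225,222) is close to the carriage's (208,207). I'll read the corners from an enlargement.

Run:
```python
import cv2,numpy as np
im=cv2.imread('pics/w2.png')
L=im[60:300,150:260];R=im[60:300,520:630]
c=np.hstack([cv2.resize(L,None,fx=2.5,fy=2.5,interpolation=cv2.INTER_CUBIC),cv2.resize(R,None,fx=2.5,fy=2.5,interpolation=cv2.INTER_CUBIC)])
cv2.imwrite('pics/w2c.png',cv2.resize(c,(784,600) if 0 else (c.shape[1],c.shape[0])));print(c.shape)
```

```text
(600, 550, 3)
```

View pics/w2c.png

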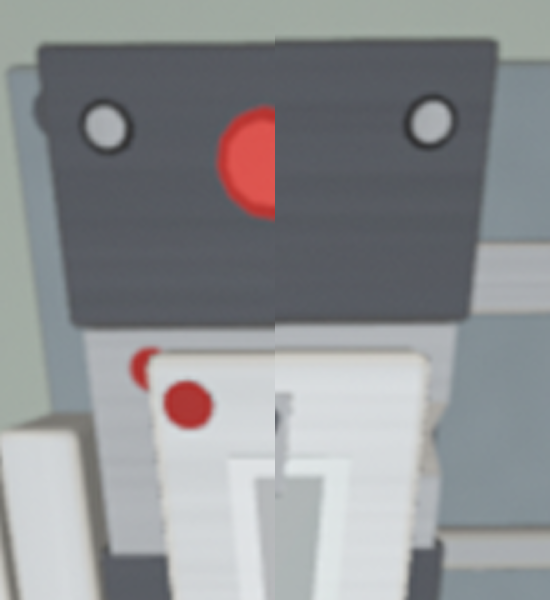

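Run:
```python
from fit import *
import pickle
i=pickle.load(open('w2.pkl','rb'))
s=lambda a:(np.array(a,float)+.5)/1.5625-.5
def fz(uv,body,z0,free):
    uv=s(uv);B=np.array(body)/1000
    def f(p):
        c,q=np.cos(p[2]),np.sin(p[2])
        P=np.c_[p[0]+c*B[:,0]-q*B[:,1],p[1]+q*B[:,0]+c*B[:,1],B[:,2]+z0+(p[3] if free else 0)]
        return (proj('w',P,i)-uv).ravel()
    r=least_squares(f,[.55,0,0]+[0]*free,loss='soft_l1',f_scale=.5);return (r.x*1000).round(1),f(r.x).reshape(-1,2).round(2).tolist()
bar=[(184,191.2),(592.8,189.2),(194,280.8),(583.6,276),(165.2,78),(608.8,76)]
bb=[(-50,-80,3.5),(-50,80,3.5),(-14,-80,3.5),(-14,80,3.5),(-92,-84,0),(-92,84,0)]
for f in(0,1):
    print('bar',fz(bar[:4],bb[:4],.04,f));print('all',fz(bar,bb,.04,f))
    print('plate',fz([(210,200.8),(580.8,200.8)],[(-52,-64,0),(-52,64,0)],.0731,f))
```

```text
bar (array([540.6,  -8.9,  70.9]), [[-0.74, 0.0], [0.27, -0.46], [0.07, 0.0], [0.12, 1.13]])
all (array([541. ,  -8.9,  69.8]), [[-0.62, 0.42], [0.26, 0.23], [0.12, 0.38], [0.06, 1.76], [-2.33, -1.37], [2.41, -1.25]])
plate (array([543.7,  -5.8,  64.2]), [[-2.58, 0.05], [4.76, 0.06]])
bar (array([ 5.407e+02, -8.800e+00,  7.120e+01, -5.000e-01]), [[-0.3, 0.04], [0.01, -0.5], [0.49, -0.11], [-0.1, 0.95]])
all (array([541.1,  -8.8,  71.1,  -1.9]), [[0.67, 0.54], [-0.89, 0.03], [1.35, -0.02], [-0.91, 1.07], [-0.94, -0.5], [0.99, -0.76]])
plate (array([544.2,  -6.3,  64.2,  -5.3]), [[0.0, 0.0], [-0.0, 0.0]])
```

```bash
python3 go.py .5522 -.00975 .091 4.1; python3 -m inch '[[[0.3,-0.35,-0.3,-0.006,0],[0,0,0,0,0]]]'; python3 go.py .5522 -.00975 .089 4.1
```

```text
t5.93 p[554.3  -6.9  95.6] psi 3.82 F[-0.5  0.2 -3.1] M[ 0.01 -0.03 -0.  ] w0.0158 tilt [-1.0e+00  7.7e-03 -1.0e-04]
cm tool [ 0.46 -0.27 -0.23] turn -0.005
time: 6.1
position: [0.5514, -0.0091, 0.0924]
tool_rot: [-0.024, 0.707, 0.03, 0.707]
ft_force: [-1.1, 0.5, -3.0]
grip_width: 0.0157
t6.10 p[551.4  -9.1  92.4] psi 4.37 F[-1.1  0.5 -3. ] M[ 0.06  0.04 -0.04] w0.0157 tilt [-1.0e+00  7.7e-03  2.0e-04]
cm tool [ 0.34 -0.07  0.07] turn 0.0048
```

```bash
python3 -m inch '[[[0.4,-0.08,0.08,0.004,0],[0,0,0,0,0]]]'; python3 go.py .5522 -.00975 .0865 4.1;  python3 -m inch '[[[0.2,0,0,0,0],[0,0,0,0,0]]]'; python3 go.py .5522 -.00975 .0846 4.1
```

```text
time: 6.27
position: [0.5522, -0.0092, 0.0885]
tool_rot: [-0.023, 0.706, 0.029, 0.707]
ft_force: [-0.1, -0.5, -3.8]
grip_width: 0.0157
t6.27 p[552.2  -9.2  88.5] psi 4.19 F[-0.1 -0.5 -3.8] M[ 0.05  0.01 -0.03] w0.0157 tilt [-1.0e+00  7.6e-03  7.0e-04]
cm tool [ 0.2  -0.05 -0.01] turn 0.0015
time: 6.43
position: [0.5523, -0.009, 0.0864]
tool_rot: [-0.023, 0.706, 0.029, 0.707]
ft_force: [-0.3, -0.3, -3.6]
grip_width: 0.0158
t6.43 p[552.3  -9.   86.4] psi 4.20 F[-0.3 -0.3 -3.6] M[ 0.01 -0.03  0.04] w0.0158 tilt [-1.      0.0076  0.0011]
cm tool [ 0.18 -0.07 -0.02] turn 0.0017
```

```bash
python3 -m inch '[[[0.1,-0.05,0,0,0],[0,0,0,0,0]]]'; python3 go.py .5522 -.00975 .0846 4.1;  python3 -m inch '[[[0.1,0,0,0,0],[0,0,0,0,0]]]'; python3 go.py .5522 -.00975 .0846 4.1
```

```text
time: 6.6
position: [0.5523, -0.0095, 0.0854]
tool_rot: [-0.023, 0.706, 0.029, 0.707]
ft_force: [-0.7, 0.0, -3.9]
grip_width: 0.0158
t6.60 p[552.3  -9.5  85.4] psi 4.20 F[-0.7  0.  -3.9] M[0.04 0.06 0.  ] w0.0158 tilt [-1.      0.0076  0.0011]
cm tool [ 0.08 -0.02 -0.01] turn 0.0017
time: 6.77
position: [0.5522, -0.0096, 0.085]
tool_rot: [-0.023, 0.706, 0.028, 0.707]
ft_force: [-1.0, -0.4, -2.7]
grip_width: 0.0159
t6.77 p[552.2  -9.6  85. ] psi 4.17 F[-1.  -0.4 -2.7] M[-0.02  0.13 -0.04] w0.0159 tilt [-1.0e+00  7.7e-03  9.0e-04]
cm tool [ 0.04 -0.02 -0.01] turn 0.0012
```

```bash
python3 -m inch '[[[0.06,0,0,0,0],[0,0,0,0,0],[0,0,0,0,0]]]' 3; python3 go.py .5522 -.00975 .0846 4.1;  python3 -m inch '[[[0,0,0,0,0.25],[0,0,0,0,0.25],[0,0,0,0,0.4],[0,0,0,0,0.4],[0,0,0,0,0.4],[0,0,0,0,0.4]]]' 3; python3 go.py .5522 -.00975 .0846 4.1
python3 - <<'E'
from h import *
import pickle
i=camera_info('wrist');im=np.mean([camera('wrist').astype(float) for _ in range(3)],axis=0).astype('uint8')
cv2.imwrite('pics/w3.png',cv2.resize(im[:,:,::-1],(800,600),interpolation=cv2.INTER_CUBIC))
pickle.dump(i,open('w3.pkl','wb'))
E
```

```text
time: 7.02
position: [0.5523, -0.0096, 0.0851]
tool_rot: [-0.023, 0.706, 0.028, 0.707]
ft_force: [-0.3, 0.5, -1.9]
grip_width: 0.0159
t7.02 p[552.3  -9.6  85.1] psi 4.16 F[-0.3  0.5 -1.9] M[-0.01  0.09 -0.07] w0.0159 tilt [-1.      0.0076  0.0014]
cm tool [ 0.05 -0.02 -0.01] turn 0.0011
time: 7.52
position: [0.5548, -0.0103, 0.0862]
tool_rot: [-0.024, 0.704, 0.028, 0.709]
ft_force: [0.4, -0.5, 0.5]
grip_width: 0.0334
t7.52 p[554.8 -10.3  86.2] psi 4.17 F[ 0.4 -0.5  0.5] M[ 0.    0.02 -0.04] w0.0334 tilt [-1.      0.0058  0.0071]
cm tool [ 0.16  0.07 -0.26] turn 0.0012
```

View pics/w3.png

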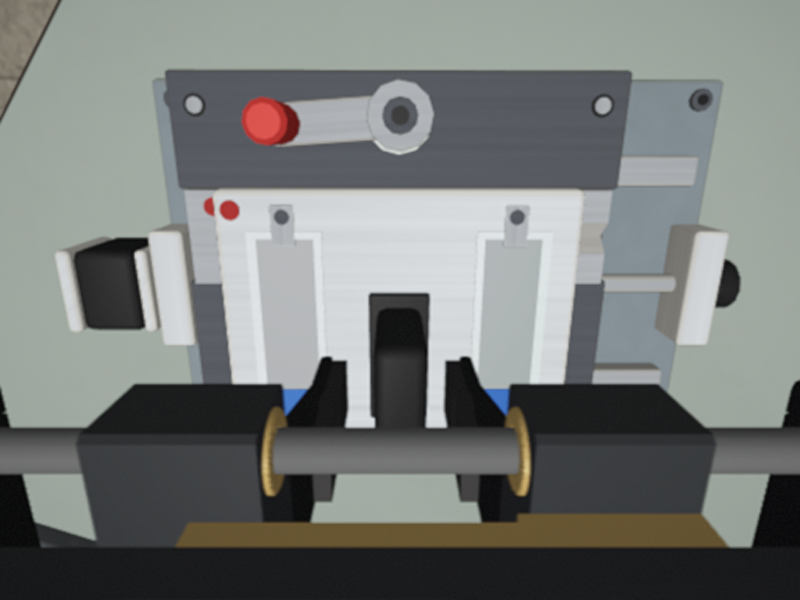

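The carrier is released. Its front corners (216,190) and (582,190) are centred on the bar ends (186,190) and (611,190). Next I'll check the fit numerically for seated height and xy.

```bash
python3 - <<'E'
from fit import *
import pickle
i=pickle.load(open('w3.pkl','rb'))
s=lambda a:(np.array(a,float)+.5)/1.5625-.5
bb=[(-50,-80,3.5),(-50,80,3.5),(-14,-80,3.5),(-14,80,3.5)]
x,r=fit('w',s([(186,190),(612,190),(195,283),(602,282)]),bb,.04,i);print(x*1000,r.round(2).tolist())
c,q=np.cos(x[2]),np.sin(x[2])
for e in(0,1):
  for dz in(0,.0035):
    P=[(x[0]+c*a-q*b,x[1]+q*a+c*b,.062+dz) for a,b in[(-.052+e/1e3,-.064+e/1e3),(-.052+e/1e3,.064-e/1e3)]]
    print(e,dz,((proj('w',P,i)+.5)*1.5625-.5).round(1).tolist())
E
python3 go.py .5522 -.00975 .15 4.1
```

```text
[541.09607119  -8.54094063  72.41222071] [[-0.75, -0.04], [0.54, -0.18], [0.78, 0.02], [-0.55, 0.25]]
0 0 [[210.2, 188.9], [589.1, 188.7]]
0 0.0035 [[206.6, 189.9], [593.0, 189.7]]
1 0 [[213.5, 192.0], [585.8, 191.7]]
1 0.0035 [[210.0, 193.0], [589.7, 192.8]]
t7.67 p[554.7 -10.2  86.1] psi 4.17 F[-0.1  0.5  0.1] M[0.02 0.02 0.01] w0.0348 tilt [-1.      0.0059  0.0068]
cm tool [-6.39  0.1  -0.2 ] turn 0.0012
```

```bash
python3 -m inch '[[[-1.5,0,0,0,0.4],[-2.5,0,0,0,0.4],[-1.5,0,0,0,0.4],[0,-1.5,-3,0,0.32],[0,-1.5,-3,0,0.32],[0,-0.5,-2,0,0.32],[0,0,0,0,0.32]]]'; python3 go.py .4685 -.0512 .087 4.1
```

```text
time: 8.25
position: [0.4763, -0.052, 0.1424]
tool_rot: [-0.025, 0.703, 0.029, 0.71]
ft_force: [-0.9, 0.7, 0.0]
grip_width: 0.0283
t8.25 p[476.3 -52.  142.4] psi 4.38 F[-0.9  0.7  0. ] M[0.12 0.09 0.01] w0.0283 tilt [-0.9999  0.0048  0.0091]
cm tool [ 5.54  0.11 -0.82] turn 0.0048
```

```bash
python3 -m inch '[[[1,0.1,-0.9,0.004,0.32],[1.3,0,-0.1,0,0.32],[0,0,0,0,0.32]]]'; python3 go.py .4685 -.0512 .087 4.1
python3 - <<'E'
from h import *
im=camera('wrist')
cv2.imwrite('pics/w4.png',cv2.resize(im[:,:,::-1],(800,600),interpolation=cv2.INTER_CUBIC))
c,q=np.cos(.07),np.sin(.07);
P=[(.5408+c*a-q*b,-.0088+q*a+c*b,.097) for a,b in[(-.075,-.036)]]
print(((proj('wrist',P)+.5)*1.5625-.5).round(1))
E
```

```text
time: 8.5
position: [0.4679, -0.0527, 0.1204]
tool_rot: [-0.023, 0.702, 0.026, 0.712]
ft_force: [-1.5, 0.1, 0.3]
grip_width: 0.028
t8.50 p[467.9 -52.7 120.4] psi 3.98 F[-1.5  0.1  0.3] M[ 0.03  0.08 -0.03] w0.0280 tilt [-0.9999  0.0028  0.0145]
cm tool [3.34 0.14 0.02] turn -0.0021
[[399.7 367.5]]
```

View pics/w4.png

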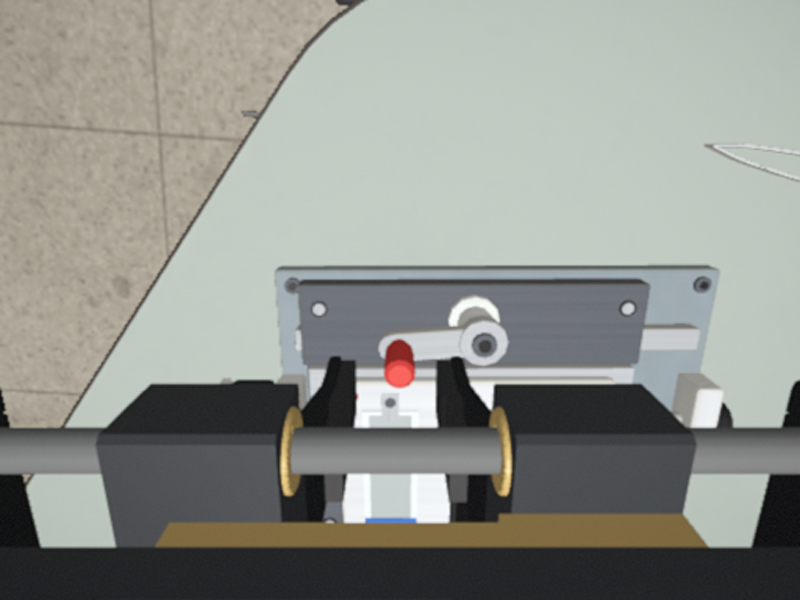

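The red pin top sits at (400,370), between the open fingers and where predicted (399.7,367.5). I'll descend and close gently on it.

```bash
python3 -m inch '[[[1.5,0.05,0,0,0.32],[1.5,0,0,0,0.32],[0.3,0,0,0,0.32],[0,0,0,0,0.32]]]'; python3 go.py .4685 -.0512 .087 4.1
```

```text
time: 8.88
position: [0.4739, -0.0525, 0.0892]
tool_rot: [-0.025, 0.699, 0.025, 0.714]
ft_force: [0.2, -0.3, -0.1]
grip_width: 0.0278
t8.88 p[473.9 -52.5  89.2] psi 4.08 F[ 0.2 -0.3 -0.1] M[0.05 0.03 0.  ] w0.0278 tilt [-9.998e-01 -1.000e-04  2.200e-02]
cm tool [ 0.2   0.17 -0.54] turn -0.0004
```

```bash
python3 -m inch '[[[0.15,0.2,-0.8,0,0.32],[0,0,0,0,0],[0,0,0,0,0],[0,0,0,0,0],[0,0,0,0,0],[0,0,0,0,0]]]' 6; python3 go.py .4685 -.0512 .087 4.1
```

```text
time: 9.38
position: [0.4673, -0.0512, 0.0898]
tool_rot: [-0.026, 0.697, 0.025, 0.716]
ft_force: [0.4, 0.6, -5.5]
grip_width: 0.0113
t9.38 p[467.3 -51.2  89.8] psi 4.17 F[ 0.4  0.6 -5.5] M[ 0.12 -0.05 -0.  ] w0.0113 tilt [-0.9996 -0.0025  0.0264]
cm tool [ 0.28 -0.    0.12] turn 0.0012
```

```bash
python3 -m inch '[[[0,0.12,0.9,0,0],[0,0.3,0.9,0,0],[0.05,0.5,0.8,0,0]]]' 6; python3 go.py .4927 -.0385 .087 4.1
```

```text
time: 9.63
position: [0.4905, -0.0415, 0.0895]
tool_rot: [-0.027, 0.7, 0.025, 0.714]
ft_force: [-2.0, -3.0, 2.0]
grip_width: 0.0119
t9.63 p[490.5 -41.5  89.5] psi 4.18 F[-2. -3.  2.] M[-0.49  0.39  0.01] w0.0119 tilt [-0.9998 -0.0035  0.0198]
cm tool [0.25 0.29 0.24] turn 0.0014
```

```bash
python3 -m inch '[[[0.05,0.75,0.6,0,0],[0.05,0.85,0.4,0,0],[0,0.9,0.2,0,0]]]' 6; python3 go.py .5023 -.0127 .087 4.1
```

```text
time: 9.88
position: [0.5063, -0.0156, 0.0897]
tool_rot: [-0.028, 0.697, 0.023, 0.716]
ft_force: [-0.6, -4.8, -3.5]
grip_width: 0.0118
t9.88 p[506.3 -15.6  89.7] psi 4.17 F[-0.6 -4.8 -3.5] M[-0.63  0.16 -0.02] w0.0118 tilt [-0.9996 -0.0073  0.0269]
cm tool [ 0.26  0.32 -0.38] turn 0.0012
```

```bash
python3 -m inch '[[[0.05,0.5,-0.4,0,0],[0,0.25,0,0,0]]]' 6; python3 go.py .5023 -.0127 .087 4.1;python3 -m inch '[[[0.05,0.25,-0.1,0,0],[0,0,0,0,0]]]' 6; python3 go.py .5023 -.0127 .087 4.1
```

```text
time: 10.05
position: [0.5061, -0.0085, 0.0897]
tool_rot: [-0.032, 0.694, 0.023, 0.719]
ft_force: [-4.3, -12.2, -3.9]
grip_width: 0.0183
t10.05 p[506.1  -8.5  89.7] psi 4.54 F[ -4.3 -12.2  -3.9] M[-2.1   0.81 -0.08] w0.0183 tilt [-0.9993 -0.0142  0.036 ]
cm tool [ 0.26 -0.38 -0.42] turn 0.0077
time: 10.22
position: [0.5059, -0.0076, 0.0896]
tool_rot: [-0.037, 0.692, 0.024, 0.72]
ft_force: [-3.4, -11.8, -1.1]
grip_width: 0.02
t10.22 p[505.9  -7.6  89.6] psi 4.96 F[ -3.4 -11.8  -1.1] M[-2.1   0.39 -0.07] w0.0200 tilt [-0.999  -0.0212  0.0381]
cm tool [ 0.25 -0.47 -0.41] turn 0.015
```

```bash
python3 -m inch '[[[0,-0.35,0,0,0.38],[0,0,0,0,0.38],[0,0,0,0,0.38],[0,0,0,0,0.38]]]' 6; python3 go.py .5023 -.0127 .087 4.1; python3 -m inch '[[[-2,0,-0.2,0,0.38],[-3,0,0,0,0.38],[-3,0,0,0,0.38],[-2,0,-2.5,0,0.38],[0,0,-3,0,0.38],[0,0,-2,0,0.38]]]';python3 go.py .5023 -.0127 .087 4.1
python3 - <<'E'
from h import *
im=camera('wrist')
cv2.imwrite('pics/w5.png',cv2.resize(im[:,:,::-1],(800,600),interpolation=cv2.INTER_CUBIC))
import pickle;pickle.dump(camera_info('wrist'),open('w5.pkl','wb'))
E
```

```text
time: 10.55
position: [0.5044, -0.007, 0.0895]
tool_rot: [-0.036, 0.693, 0.025, 0.72]
ft_force: [-0.2, -1.0, 0.1]
grip_width: 0.0318
t10.55 p[504.4  -7.   89.5] psi 4.93 F[-0.2 -1.   0.1] M[0.03 0.02 0.02] w0.0318 tilt [-0.9992 -0.0173  0.0366]
cm tool [ 0.25 -0.54 -0.27] turn 0.0145
time: 11.05
position: [0.4254, -0.0084, 0.19]
tool_rot: [-0.035, 0.692, 0.027, 0.72]
ft_force: [-0.5, -0.3, 0.5]
grip_width: 0.0327
t11.05 p[425.4  -8.4 190. ] psi 5.06 F[-0.5 -0.3  0.5] M[0.08 0.08 0.02] w0.0327 tilt [-0.9991 -0.0136  0.0394]
cm tool [10.6  -0.96  7.21] turn 0.0167
```

View pics/w5.png

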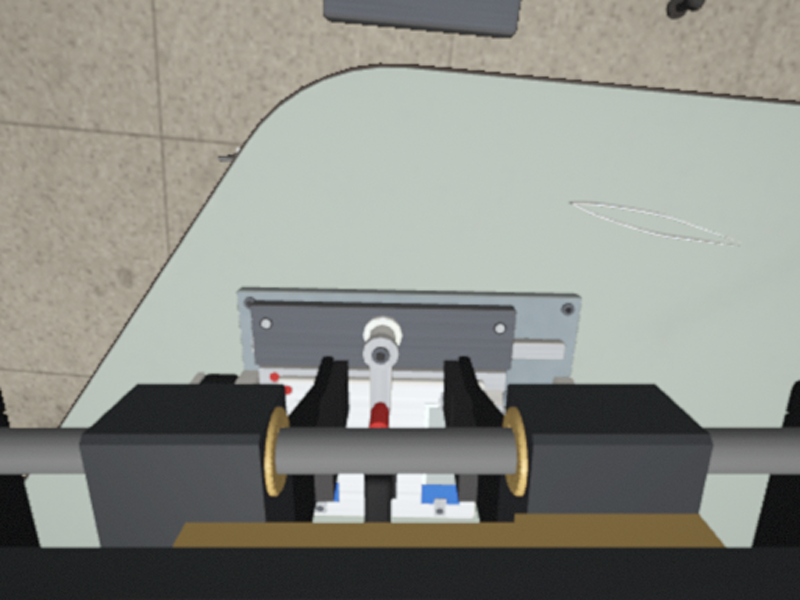

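The keeper now points along +x over the carrier's front edge, with the hub at (381,352) and the pin at (380,415). I'll back off and check with the fixed cameras.

```bash
python3 -m inch '[[[-2,3,-1,0,0.38],[-2,3.5,0,0,0.38],[-2,3.5,0,0,0.38],[0,3.5,0,0,0.38],[0,3.5,0,0,0.38],[0,3,0,0,0.38]]]'
python3 - <<'E'
from h import *
f=lambda n:np.mean([camera(n).astype(float) for _ in range(4)],axis=0).astype('uint8')[:,:,::-1]
t=f('top');s=f('scene')
a=cv2.resize(t[175:265,275:405],None,fx=5,fy=5,interpolation=cv2.INTER_CUBIC)
b=cv2.resize(s[205:305,250:390],None,fx=5,fy=5,interpolation=cv2.INTER_CUBIC)[:,:650]
b=b[:600-450+0] if 0 else cv2.resize(s[215:300,255:390],None,fx=1,fy=1)
cv2.imwrite('pics/top9.png',a);cv2.imwrite('pics/scene9.png',cv2.resize(s[215:300,255:390],None,fx=5.5,fy=5.5,interpolation=cv2.INTER_CUBIC))
c,q=np.cos(.07),np.sin(.07)
def C(a,b,z):a/=1e3;b/=1e3;return(.5406+c*a-q*b,-.0090+q*a+c*b,z)
L=[C(-39,0,.097),C(-75,0,.0705)]+[C(x,y,.062) for x,y in[(52,64),(52,-64),(-52,-64),(-52,64)]]
print(((proj('top',L)+.5-[275,175])*5-.5).round(0).tolist())
print(((proj('scene',L)+.5-[255,215])*5.5-.5).round(0).tolist())
E
python3 go.py .5 0 .2 4
```

```text
time: 11.6
position: [0.3899, 0.1972, 0.2503]
tool_rot: [-0.027, 0.694, 0.024, 0.719]
ft_force: [1.4, 0.1, 0.3]
grip_width: 0.033
[[390.0, 269.0], [381.0, 349.0], [214.0, 86.0], [483.0, 67.0], [506.0, 288.0], [234.0, 308.0]]
[[376.0, 138.0], [342.0, 245.0], [282.0, 17.0], [567.0, 103.0], [513.0, 272.0], [205.0, 171.0]]
t12.00 p[390.4 193.5 249.3] psi 4.02 F[-0.1 -0.1  0.5] M[0.03 0.01 0.08] w0.0329 tilt [-0.9995 -0.0077  0.0322]
cm tool [  5.39 -20.03   9.41] turn 0.0003
```

View pics/top9.png

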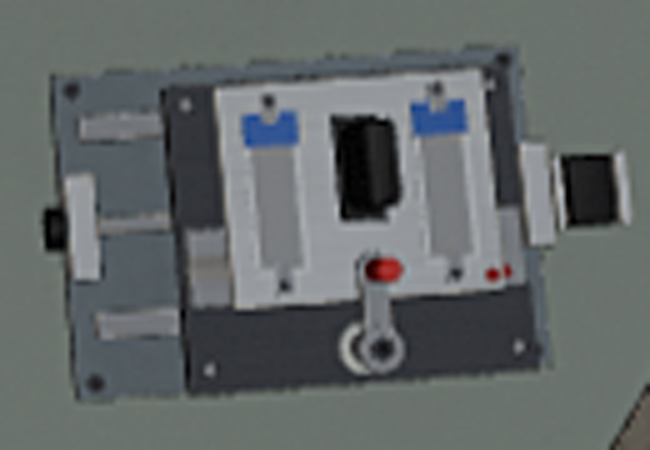

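View pics/scene9.png

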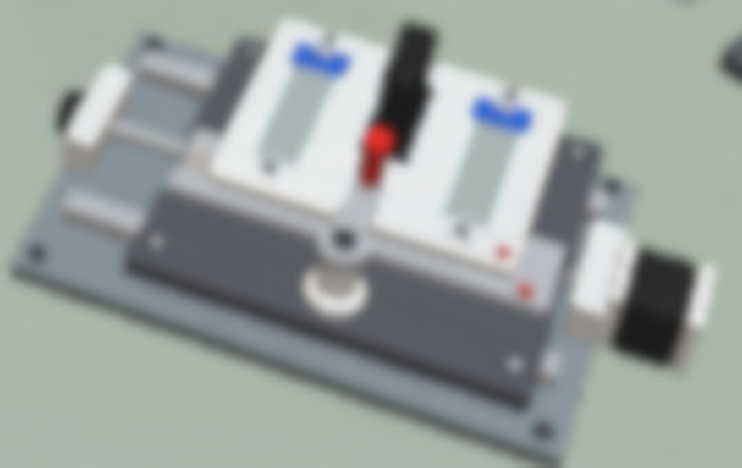

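Both fixed cameras match the seated and locked prediction. In the top crop the plate corners are within about 4 px at 5x (under 1 px, about 2 mm, in the raw image), and the pin is at (387,269) against (390,269). In the scene view the pin is at (380,138) against (376,138). The hand is well clear.

```bash
python3 -c "
from rig import robot
print(robot.hand_in())"
```

```text
the job is handed in; nothing more can be done
None
```

The carrier is back on the carriage with its red dot beside the carriage's. The keeper is swung over its front edge, the gripper has let go, and the job was handed in at about 12 s.

- **Seating:** I lowered it in steps of 1–4 mm and felt first contact within about 0.5 mm of the home height, well below where the balls would ride on the bar. The weight came onto the seats with only a few newtons.
- **Carrier check:** After release, the plate corners in the wrist, top and scene pictures agreed with a fully seated carrier to about 2 mm. The plate looks 2–3% narrower than its stated 128 mm in every picture, and I took that to be bevelled edges. I did not measure that it is level separately. The evidence is the picture fit and the keeper swinging over it with only light forces.
- **Keeper check:** I pushed it until the force rose to about 12 N with the pin at the expected shut position, which I take to be the end stop. In the last pictures the pin is within about 2 mm of fully shut; the top and scene pictures err in opposite directions there.
- **Disagreement:** The gripper's own position reading and the wrist camera differed by about 1.4 mm in y. I relied on the camera's view of the carrier relative to the bar, and the contact-free descent into the seats agreed with it.
- **Other things:** I did not touch the slide box, timer, tweezers or petri dish, but I took no final picture to confirm their places.

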